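# Fill the bead display box at the market stall

## Robot

A 7-joint arm with a two-finger parallel gripper is mounted at the origin on the work surface. World frame = base frame: x ahead of the robot, y to its left, z up, the work surface at z = 0. Lengths are in mm, angles in rad, forces in N, time in s.
With the tool pointing down it reaches from about 400 to 875 mm from the base axis. Payload 19.3 kg.
Tool frame: the origin (TCP) lies on the centre line of the jaws, within the pads' length; the fingertips stand 11 mm ahead of it and the grasp point (between the pads) lies 8 mm behind it; x points along the fingers, z is the direction in which the jaws open and shut, and the axes are right-handed (so a half turn about x gives the same grasp; the last joint's range is limited). The gripper opens to 85 mm and grips with 20 to 120 N. Pads are 22 mm wide; open, the fingers measure 114 mm over their backs; the gripper's body (76 mm by 85 mm) begins 54 mm behind the grasp point. The pads swing forward as they close: fully open they stand 13 mm farther back than shut.
Start: joints at [-1.358, 0.521, -0.036, 1.599, 0.021, 1.021, -0.113], TCP at [174.423, 600.16, 242.291] pointing down, gripper open.
Joint ranges: [-2.91, 2.91], [-0.3, 2.13], [-1.5, 1.42], [0.17, 2.43], [-1.26, 4.41], [0.16, 1.93], [-2.52, 2.52]. Speed limits (rad/s): [1.89, 1.89, 2.39, 2.39, 3.01, 3.01, 3.01].

## Interface

Orientations are given as a 3x3 rotation matrix whose columns are the frame's x, y, z axes.
In Python, from rig import r gives the robot as it stands. Calls block until the motion is done:
- r.move_pose(position, orientation): joint-space move of the TCP to a pose.
- r.servo_line(position, velocity=150, orientation=None, f_stop=None): straight line of the TCP; orientation=None keeps the orientation; velocity is the mean speed in mm/s. With f_stop (N) it stops when the force on the tool has changed by that much, and returns True; else False.
- r.movej(angles): joint-space move.
- r.command_gripper(opening, force=None): finger opening in mm; force is the grip in N (None keeps the last); returns when the fingers have stopped.
- r.wait(seconds).
- r.inverse_kinematics(position, orientation): joint angles nearest the present ones, or None.
- r.sense(): the state.
- r.camera(name): name is "side" or "top" or "wrist"; returns a dict with "image" (480x640x3 uint8, red, green, blue), "depth" (480x640 float32, mm along the optical axis (not along the pixel's ray), 0 where there is no reading), "intrinsics" (3x3 intrinsics, pixels), "extrinsics" (4x4, takes a point from world to camera coordinates). Camera axes: x right, y up, looking along -z (the intrinsics and any distortion apply to the point x, -y, -z); pixel columns grow to the right and rows downward; lengths in mm; the calibration is good to about 2 mm. The wrist camera is an equidistant fisheye: a pixel r from the principal point sees the ray r / f radians off the axis. A picture is of the moment at which its call begins.
A pose or a line that the arm cannot do raises r.IKError and nothing moves.
- r.job_done(): hands the job in, once; it reports no verdict.
The state is a dict: "time_s": time; "joint_positions": joint angles; "dq": joint speeds; "joint_torque": joint torques, N m; "tcp_pos": TCP position; "ee_rot": TCP orientation; "wrist_force": force on the tool from outside, world axes, zero at the start; "moment": the same for the moment, N m; "opening": finger opening in mm.
Only numpy, scipy, OpenCV 4.12 (cv2) and the standard library are available. Lean on these libraries where they do the work, as an engineer would, in place of code of your own. Each camera call takes 0.05 s, during which the arm holds its last target.

## Task

Slide back the clear cover of the bead display box and put the white, yellow and green beads from the red board upright into the three empty wells, each one in the well with the felt dot of its own colour; set them down, do not drop them. Then slide the cover fully shut again. Leave the spare blue bead, the beads already in the box and the other things on the table where they are.

Things in the scene. Friction and masses are not known exactly. Their poses are not given: they have to be found in the camera images.
- box: Bead box, fixed. Dark wood block 140 (x) x 150 (y) mm, top 16 mm above the table, six wells 33 mm wide, 10 mm deep, at x +-33, y -46/0/+46 mm. Origin: under the middle of the wells, at table height. A grey deck of equal height runs on to y +250 mm for the cover, ending at a 14 mm high bar; 10 mm high guides along both sides. Three wells hold beads; the other three show a felt dot.
- cover (a joint): Clear tunnel-shaped cover, 156 (x) x 150 (y) mm, roof 46 to 50 mm above the table, both y ends open; slides along the box's y. In m: 0 = shut over all wells, 0.165 = fully open, parked on the deck (box +y). Starts 0 to 0.06; stays where left; about 1.5 N friction. Seated beads (tops 40 mm above the table) pass under it, a bead standing on the block does not.
- cover_handle (a point): Centre of the top of the cover's handle, 84 mm above the table: a pale wooden upright bar in the middle of the cover's roof, 60 mm long along the box's x axis, 16 mm thick along the box's y axis (the sliding direction), 34 mm tall. Axes parallel to the box's. In the box's frame it is at x = 0, y = joint value.
- board: Red sorting board, 190 x 150 mm, 4 mm thick, fixed to the table. Origin: centre of its underside. The white, yellow, green and blue beads stand on it.
- bead_white: Chunky white barrel bead standing on end, 28 mm across (straight-sided from 10 to 24 mm up, narrowing to 21 mm at both flat ends), 34 mm tall, 15 to 35 g. Starts on the red board (foot 4 mm above the table). Origin: centre of its foot, z up the bead. Seated in a well it stands 24 mm proud of the block.
- dot_white: White felt dot, 29 mm across, on the floor of the empty well meant for the white bead. Origin: centre of the well's floor, 6 mm above the table.
- bead_yellow: Chunky yellow barrel bead standing on end, 28 mm across (straight-sided from 10 to 24 mm up, narrowing to 21 mm at both flat ends), 34 mm tall, 15 to 35 g. Starts on the red board (foot 4 mm above the table). Origin: centre of its foot, z up the bead. Seated in a well it stands 24 mm proud of the block.
- dot_yellow: Yellow felt dot, 29 mm across, on the floor of the empty well meant for the yellow bead. Origin: centre of the well's floor, 6 mm above the table.
- bead_green: Chunky green barrel bead standing on end, 28 mm across (straight-sided from 10 to 24 mm up, narrowing to 21 mm at both flat ends), 34 mm tall, 15 to 35 g. Starts on the red board (foot 4 mm above the table). Origin: centre of its foot, z up the bead. Seated in a well it stands 24 mm proud of the block.
- dot_green: Green felt dot, 29 mm across, on the floor of the empty well meant for the green bead. Origin: centre of the well's floor, 6 mm above the table.
- bead_black: Black bead of the same shape that already sits in one of the wells; to be left there. Origin: centre of its foot.
- bead_orange: Orange bead of the same shape that already sits in one of the wells; to be left there. Origin: centre of its foot.
- bead_red: Red bead of the same shape that already sits in one of the wells; to be left there. Origin: centre of its foot.
- bead_blue: Blue spare bead of the same shape on the red board; to be left alone. Origin: centre of its foot.
- tumbler: Steel tumbler, 76 mm across, 100 mm tall; loose bystander. Origin: centre of its underside.
- jar: Small lidded glass jar, 60 mm across, 75 mm tall; loose bystander. Origin: centre of its underside.
- pliers: Small red-handled pliers lying flat, about 120 mm long; loose bystander. Origin: under the pivot, near its middle.
- ring_cone: White ceramic ring cone, 50 mm across at the foot, 88 mm tall; loose bystander. Origin: centre of its underside.

How it is judged (in metres and radians):
On the way, in this order (a step that is already met when the one before it is completed fails the run):
1. The white, yellow and green beads all stand in their wells, released (horizontal distance between bead_white and dot_white below 0.006 m and z of each of bead_white, bead_yellow, bead_green in the frame of box below 0.009 m and angle between each of bead_white, bead_yellow, bead_green's own z axis and vertical below 0.15 rad and horizontal distance between bead_yellow and dot_yellow below 0.006 m and horizontal distance between bead_green and dot_green below 0.006 m and contact force between each of bead_white, bead_yellow, bead_green and the fingers below 0.05 N), for 0.2 s.
2. The cover is slid shut over the wells (value of joint cover below 0.005 m), for 0.2 s.
At the end, for the whole second after the job is handed in: White, yellow and green beads rest in the wells of their own colour (within 6 mm of centre, foot within 3 mm of the floor, tilt under 0.15 rad); black, orange and red beads upright and moved under 8 mm; cover shut to within 5 mm (horizontal distance between bead_white and dot_white below 0.006 m and z of each of bead_white, bead_yellow, bead_green in the frame of box below 0.009 m and angle between each of bead_white, bead_yellow, bead_green, bead_black, bead_orange, bead_red's own z axis and vertical below 0.15 rad and horizontal distance between bead_yellow and dot_yellow below 0.006 m and horizontal distance between bead_green and dot_green below 0.006 m and linear speed of each of bead_white, bead_yellow, bead_green below 0.02 m/s and distance of each of bead_black, bead_orange, bead_red from where it was at the start of the episode below 0.008 m and value of joint cover below 0.005 m); the robot touches nothing.
It fails at once if A bead is dropped (falls free faster than 0.75 m/s, about 3 cm of fall) ((linear speed of bead_white above 0.75 m/s and contact force between bead_white and the fingers below 0.05 N) or (linear speed of bead_yellow above 0.75 m/s and contact force between bead_yellow and the fingers below 0.05 N) or (linear speed of bead_green above 0.75 m/s and contact force between bead_green and the fingers below 0.05 N)).
It fails at once if The spare blue bead is moved more than 2 cm (distance of bead_blue from where it was at the start of the episode above 0.02 m).
It fails at once if The tumbler, jar, pliers or ring cone is moved more than 3 cm (distance of any of tumbler, jar, pliers, ring_cone from where it was at the start of the episode above 0.03 m).
It also fails if it takes over 72 s, if anything falls off the work surface, if the arm or the gripper's body presses on something with over 40 N, if the wrist force passes 120 N, or if a joint passes its speed limit or range.

## Working session

There is one attempt and no reset: what is moved stays moved. The work goes in short steps, each a Python script; the robot and the scene stay as the last script left them, time stands still between calls to the robot, and variables do not carry over. Pictures are saved under pics/ and viewed, and the job is handed in when it is done.

```bash
mkdir -p pics; ls
python3 - <<'E'
from rig import r
import cv2,pickle
s=r.sense();print(s)
d={}
for n in("top","side","wrist"):
    c=r.camera(n);d[n]=c
    cv2.imwrite(f"pics/{n}0.png",c["image"][:,:,::-1]);print(n,c["intrinsics"].tolist(),c["extrinsics"].round(3).tolist())
pickle.dump(d,open("d0.pkl","wb"))
E
```

```text
pics
{'time_s': 0.0, 'joint_positions': array([-1.35822408,  0.52201862, -0.03630563,  1.59999598,  0.0211566 ,
        1.02112932, -0.112828  ]), 'dq': array([ 1.03963304e-03, -1.36651042e-04,  2.14493142e-04, -7.74941366e-05,
       -8.07672952e-04, -1.67095187e-03, -1.90585465e-03]), 'joint_torque': array([ 1.18108732e-03, -9.27109981e+01,  1.98014684e+00, -3.69928586e+01,
        1.78740505e-02,  8.23478505e-03,  9.20696351e-06]), 'tcp_pos': array([174.33049816, 599.84887917, 241.72740866]), 'ee_rot': array([[-2.69387477e-04, -9.60263369e-01,  2.79095306e-01],
       [-1.13655823e-03,  2.79095430e-01,  9.60262698e-01],
       [-9.99999318e-01, -5.85253212e-05, -1.16658005e-03]]), 'wrist_force': array([-0.13133134,  0.7288016 , -0.55764795]), 'moment': array([-1.09068174e-05, -3.15686558e-02, -5.02112681e-02]), 'opening': 85.32012239535551}
top [[552.5914693824443, 0.0, 318.97999939196376], [0.0, 552.5914693824443, 241.23427812914053], [0.0, 0.0, 1.0]] [[-0.024, -1.0, 0.004, 38.712], [0.986, -0.023, 0.163, -545.74], [-0.163, 0.008, 0.987, -1366.884], [0.0, 0.0, 0.0, 1.0]]
side [[502.1312810806393, 0.0, 322.9508394637042], [0.0, 502.1312810806393, 235.91286944690108], [0.0, 0.0, 1.0]] [[0.824, -0.567, -0.006, -416.455], [0.359, 0.514, 0.779, -259.177], [-0.438, -0.644, 0.627, -782.634], [0.0, 0.0, 0.0, 1.0]]
wrist [[371.64829954431775, 0.0, 321.1260580481833], [0.0, 371.64829954431775, 237.57239215185726], [0.0, 0.0, 1.0]] [[0.28, 0.96, -0.002, -624.169], [-0.926, 0.269, -0.266, 33.713], [-0.255, 0.076, 0.964, -379.262], [0.0, 0.0, 0.0, 1.0]]
```

View pics/top0.png

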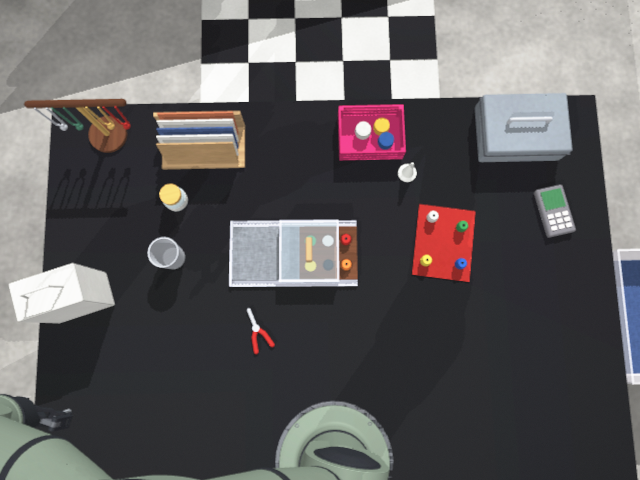

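View pics/side0.png

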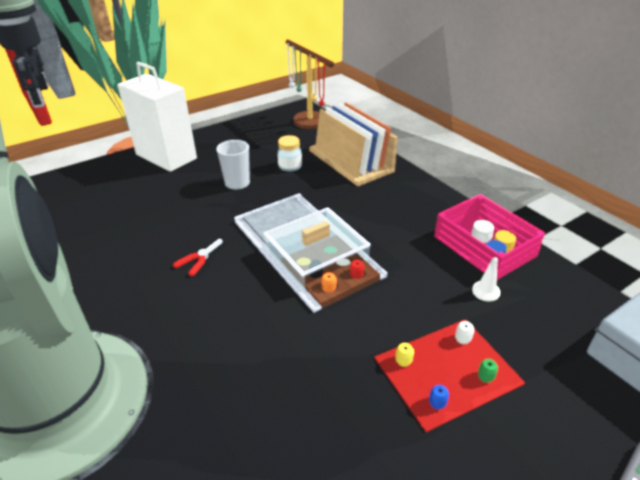

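View pics/wrist0.png

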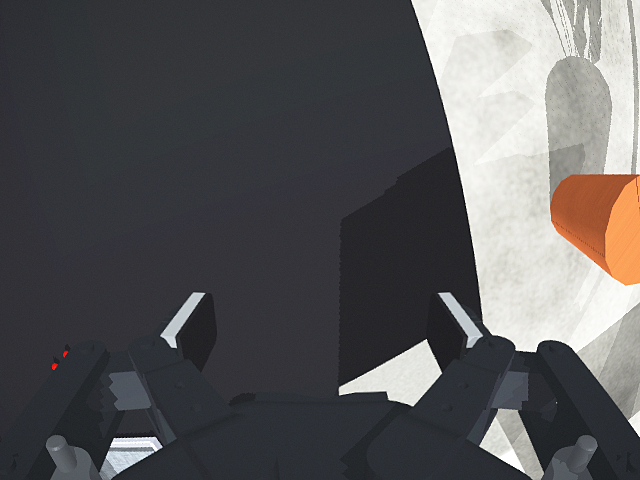

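Top: the handle is at about (309,249), and orange and red are at (347,265) and (346,239). The board beads are white (433,216), yellow (426,260), green (463,226) and blue (462,264). Three dots show under the cover: green (312,240), white (328,240) and yellow (311,266). The side view agrees. The wrist view shows only the table. Next I'll triangulate.

```bash
cat > h.py <<'E'
import numpy as np,cv2
def ray(c,uv,fish=False):
    K=c["intrinsics"];E=c["extrinsics"];R=E[:3,:3];t=E[:3,3]
    x=(uv[0]-K[0,2])/K[0,0];y=(uv[1]-K[1,2])/K[1,1]
    if fish:
        th=np.hypot(x,y);s=np.sin(th)/max(th,1e-9);d=np.array([x*s,-y*s,-np.cos(th)])
    else: d=np.array([x,-y,-1.])
    return -R.T@t, R.T@d/np.linalg.norm(d)
def plane(c,uv,z,fish=False):
    o,d=ray(c,uv,fish);return o+d*(z-o[2])/d[2]
def tri(rs):
    A=np.zeros((3,3));b=np.zeros(3)
    for o,d in rs:
        P=np.eye(3)-np.outer(d,d);A+=P;b+=P@o
    x=np.linalg.solve(A,b);return x,[np.linalg.norm((np.eye(3)-np.outer(d,d))@(x-o)) for o,d in rs]
def blobs(img,lo,hi,roi=None,amin=20):
    hsv=cv2.cvtColor(img,cv2.COLOR_RGB2HSV);m=cv2.inRange(hsv,np.array(lo),np.array(hi))
    if roi: 
        k=np.zeros_like(m);u0,v0,u1,v1=roi;k[v0:v1,u0:u1]=1;m*=k
    n,l,s,ce=cv2.connectedComponentsWithStats(m)
    return [(ce[i].round(1),s[i][:5].tolist()) for i in range(1,n) if s[i][4]>=amin],l
HS=dict(white=((0,0,150),(179,60,255)),yellow=((22,120,100),(34,255,255)),green=((50,100,50),(85,255,255)),blue=((100,150,60),(128,255,255)),red=((0,170,90),(4,255,255)),orange=((8,150,120),(18,255,255)))
E
python3 - <<'E'
from h import *
import pickle
d=pickle.load(open("d0.pkl","rb"));T=d["top"];S=d["side"]
rt=(405,200,485,290);rs=(370,310,530,435)
for n in("white","yellow","green","blue"):
    a,_=blobs(T["image"],*HS[n],roi=rt);b,_=blobs(S["image"],*HS[n],roi=rs,amin=60)
    print(n,a,b)
    a=max(a,key=lambda q:q[1][4]);b=max(b,key=lambda q:q[1][4])
    x,e=tri([ray(T,a[0]),ray(S,b[0])]);print("   ",x.round(1),np.round(e,1),plane(T,a[0],23).round(1))
for n in("orange","red"):
    a,_=blobs(T["image"],*HS[n],roi=(335,225,357,285));b,_=blobs(S["image"],*HS[n],roi=(310,250,385,310))
    print(n,a,b)
    if a and b:
        a=max(a,key=lambda q:q[1][4]);b=max(b,key=lambda q:q[1][4])
        x,e=tri([ray(T,a[0]),ray(S,b[0])]);print("   ",x.round(1),np.round(e,1))
a,_=blobs(T["image"],(10,60,120),(25,255,255),roi=(300,230,318,268));b,_=blobs(S["image"],(10,60,120),(25,255,255),roi=(295,220,340,250))
print(a,b)
x,e=tri([ray(T,max(a,key=lambda q:q[1][4])[0]),ray(S,max(b,key=lambda q:q[1][4])[0])]);print(x,e)
for n,p in dict(c1=(230,221),c2=(357,220),c3=(358,286),c4=(230,286)).items(): print(n,plane(T,p,26).round(1))
for n,p in dict(tumbler=(166,253),jar=(173,197),pl=(257,331),cone=(407,174)).items(): print(n,plane(T,p,40).round(1))
# dots through cover
for n in("white","yellow","green"):
    print(n,blobs(T["image"],(0,0,0) if 0 else (HS[n][0][0],30,80) if n!="white" else (0,0,175),(HS[n][1][0],255,255) if n!="white" else (179,50,255),roi=(283,226,338,280))[0])
cr=T["image"][210:295,220:370,::-1];cv2.imwrite("pics/crop.png",cv2.resize(cr,None,fx=5,fy=5,interpolation=cv2.INTER_CUBIC))
E
```

```text
white [(array([432.3, 216.2]), [427, 211, 12, 11, 98])] [(array([464.4, 331.9]), [455, 321, 19, 23, 326])]
    [ 610.7 -273.6   20.4] [0.9 0.9] [ 609.4 -272.5   23. ]
yellow [(array([425.8, 260. ]), [421, 255, 11, 11, 93])] [(array([404.3, 353.5]), [396, 342, 18, 24, 333])]
    [ 495.3 -249.8   21. ] [0.7 0.7] [ 494.5 -249.    23. ]
green [(array([461.8, 225.9]), [457, 221, 11, 11, 90])] [(array([487.4, 370.3]), [479, 360, 18, 22, 299])]
    [ 583.  -349.4   19.4] [0.6 0.6] [ 581.8 -348.    23. ]
blue [(array([460.3, 263.4]), [455, 259, 11, 10, 80])] [(array([438.5, 396.6]), [430, 386, 18, 22, 299])]
    [ 484.8 -339.2   18.9] [0.9 0.9] [ 483.6 -337.6   23. ]
orange [(array([345.8, 264.2]), [340, 258, 12, 13, 114])] [(array([328.9, 282.4]), [320, 271, 19, 23, 344])]
    [489.3 -42.5  21.5] [0.7 0.7]
red [(array([345.4, 239. ]), [340, 234, 11, 11, 93])] [(array([356.6, 268.7]), [349, 259, 16, 20, 252])]
    [554.8 -43.5  23.1] [0.6 0.6]
[(array([308.5, 249.6]), [306, 237, 6, 26, 153])] [(array([315.4, 233. ]), [302, 222, 28, 23, 405])]
[522.99920612  52.4480131   64.37035902] [np.float64(0.46185425935801755), np.float64(0.46185425935788804)]
c1 [608.4 255.7  26. ]
c2 [603.3 -74.9  26. ]
c3 [431.3 -71.4  26. ]
c4 [439.1 255.4  26. ]
tumbler [526.  416.5  40. ]
jar [672.4 401.4  40. ]
pl [324.  185.7  40. ]
cone [ 720.1 -209.    40. ]
white [(array([299.6, 252.9]), [283, 226, 55, 54, 1175]), (array([327.5, 240.4]), [322, 235, 12, 12, 118]), (array([312.4, 244.7]), [311, 237, 5, 17, 21])]
yellow [(array([310.2, 265.8]), [304, 261, 13, 11, 104])]
green [(array([312.7, 239.6]), [308, 235, 8, 11, 38])]
```

View pics/crop.png

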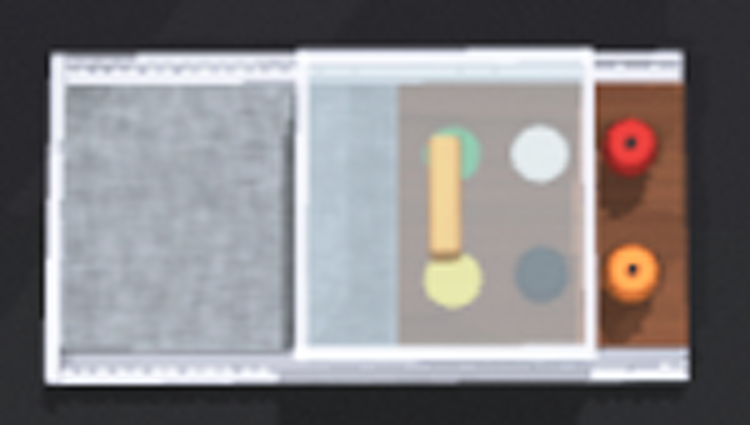

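The wells match the layout: the red to orange distance is 65.6 mm against 66 nominal. That puts the box at about (522.8, 3), yaw about -1°, with the cover joint at about 0.0495. Black sits in (-33, 0). The white dot is at (+33, 0), green at (+33, +46) and yellow at (-33, +46). Next I'll grip the handle and open the cover.

```bash
cat >> h.py <<'E'
def R(a):
    z=np.array([np.cos(a),np.sin(a),0]);x=np.array([0,0,-1.]);return np.stack([x,np.cross(z,x),z],1)
YAW=np.radians(-1.0)
def ikrep(r,p,a):
    q=r.inverse_kinematics(p,R(a));return None if q is None else np.round(q,2)
E
python3 - <<'E'
from rig import r
from h import *
import pickle
for k in (0,np.pi): print("handle",ikrep(r,[523,52,150],YAW+np.pi/2+k))
for k in (0,np.pi):
    print(k,ikrep(r,[555,3,150],YAW+k),ikrep(r,[583,-349,100],YAW+k))
a=YAW+np.pi/2
r.command_gripper(50)
r.move_pose([523,52.4,130],R(a))
d=r.camera("wrist");pickle.dump(d,open("dw1.pkl","wb"));cv2.imwrite("pics/w1.png",d["image"][:,:,::-1])
s=r.sense();print(s["time_s"],s["tcp_pos"],s["wrist_force"],s["opening"])
E
```

```text
handle [-0.3   0.5   0.12  1.95 -0.09  0.7   1.42]
handle [-0.67  0.59  0.64  1.97 -0.51  0.75 -1.31]
0 [-0.45  0.58  0.48  1.89 -0.38  0.76  0.22] [ 0.08  0.88  0.64  1.57 -0.62  0.91  0.92]
3.141592653589793 [-0.83  0.95  1.22  1.9  -1.03  1.1  -2.33] [-0.14  1.18  1.22  1.58 -1.16  1.24 -1.86]
2.9917 [523.05691056  53.23945129 130.04903242] [-0.71371862  0.3168399  -0.31495885] 50.19047418419726
```

View pics/w1.png

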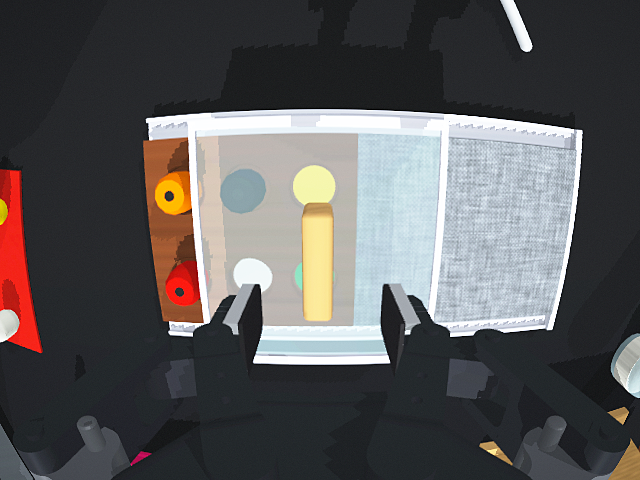

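The handle, at (317,262), sits between the jaws at (250, 397). I'll check its top at z=84, then grip and slide.

Run:
```python
from rig import r
from h import *
import pickle
d=pickle.load(open("dw1.pkl","rb"))
for p in((304,213),(330,213),(303,320),(331,320)): print(plane(d,p,84,True).round(1))
y=np.array([-np.sin(YAW),np.cos(YAW),0])
p=np.array([523,52.8,69])
f=r.servo_line(p,150,f_stop=15);print(f)
r.command_gripper(10,40);s=r.sense();print(s["opening"],s["tcp_pos"],s["wrist_force"])
if s["opening"]>12:
    q=s["tcp_pos"].copy();q[2]=69
    print(r.servo_line(p+y*112,120,f_stop=25)); s=r.sense();print(s["tcp_pos"],s["wrist_force"],s["time_s"])
    r.command_gripper(45)
    r.servo_line(s["tcp_pos"]+[0,0,60],250)
    r.move_pose([540,-30,230],R(YAW))
    d=r.camera("wrist");pickle.dump(d,open("dw2.pkl","wb"));cv2.imwrite("pics/w2.png",d["image"][:,:,::-1])
    t=r.camera("top");pickle.dump(t,open("dt2.pkl","wb"));cv2.imwrite("pics/t2.png",t["image"][150:350,200:500,::-1].repeat(2,0).repeat(2,1))
    print(r.sense()["time_s"],r.sense()["tcp_pos"])
```

```text
[491.7  45.5  84. ]
[491.9  58.1  84. ]
[550.1  43.1  84. ]
[550.4  58.1  84. ]
False
15.146011711477707 [523.47974476  52.86873531  69.91406122] [-1.2404211  -0.64260979  9.77085358]
False
[525.43777009 165.45090945  69.95714976] [-1.30731256  0.96627031  7.9388921 ] 5.0333
6.875 [539.80187847 -28.84726237 229.089432  ]
```

View pics/w2.png

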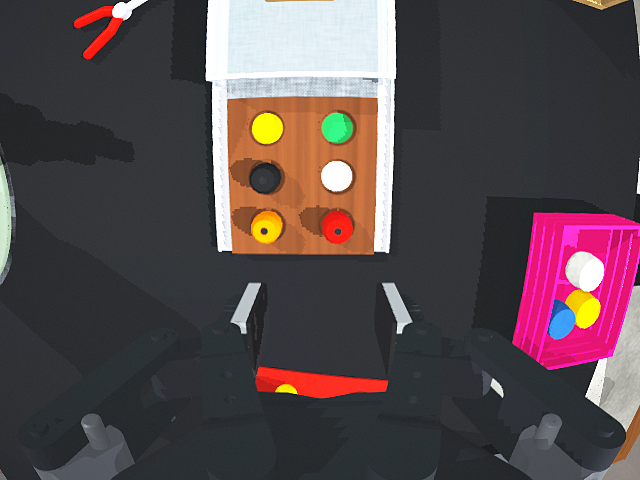

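View pics/t2.png

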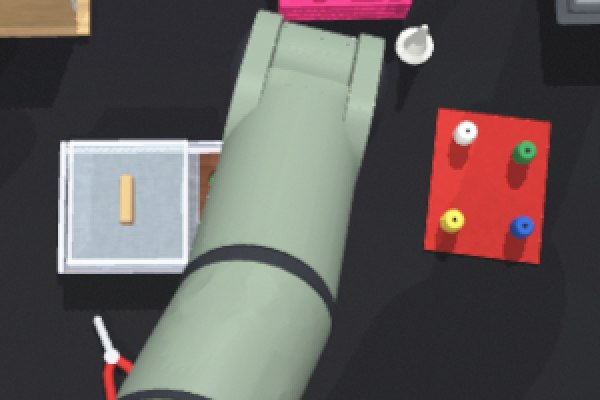

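The cover is open. The wrist view shows the dots clear: yellow (267,128), green (337,128), white (337,176). Black is at (265,178), orange (267,227), red (337,227). Next I'll measure the dots and look over the board.

Run:
```python
from rig import r
from h import *
import pickle
d=pickle.load(open("dw2.pkl","rb"))
res={}
for n,roi,lo,hi in(("yellow",(245,105,290,150),)+HS["yellow"],("green",(315,105,360,150),(45,60,50),(90,255,255)),("white",(315,153,360,200))+((0,0,190),(179,50,255))):
    b,_=blobs(d["image"],lo,hi,roi=roi);b=max(b,key=lambda q:q[1][4])
    res[n]=plane(d,b[0],6,True);print(n,b,res[n].round(1))
L=dict(yellow=(-33,46),green=(33,46),white=(33,0))
A=[];B=[]
for n,(x,y) in L.items():
    c,s=np.cos(YAW),np.sin(YAW);o=res[n][:2]-np.array([c*x-s*y,s*x+c*y]);print(n,"origin",o.round(1))
for p in((210,80),(220,250),(391,250),(396,80)): print(plane(d,p,26,True).round(1))
r.move_pose([545,-170,230],R(YAW))
d=r.camera("wrist");pickle.dump(d,open("dw3.pkl","wb"));cv2.imwrite("pics/w3.png",d["image"][:,:,::-1]);print(r.sense()["time_s"])
for n in("yellow","green","white","blue"):
    print(n,[(q,plane(d,q[0],23,True).round(1)) for q in blobs(d["image"],*HS[n],amin=80)[0]])
```

```text
yellow (array([267., 128.]), [252, 113, 31, 31, 756]) [488.5  48.8   6. ]
green (array([337. , 127.7]), [322, 113, 31, 30, 741]) [554.7  47.4   6. ]
white (array([336.3, 175.6]), [321, 161, 31, 30, 743]) [553.6   1.6   6. ]
yellow origin [520.7   2.2]
green origin [520.9   2. ]
white origin [520.6   2.2]
[439.2  96.2  26. ]
[440.3 -65.3  26. ]
[604.9 -67.3  26. ]
[607.5  91.4  26. ]
7.5417
yellow [((array([256.3,  74.2]), [240, 60, 32, 30, 663]), array([487.8, -42. ,  23. ])), ((array([602. , 192.2]), [581, 174, 37, 40, 946]), array([ 863.5, -148.3,   23. ])), ((array([274.9, 289.1]), [261, 274, 26, 34, 596]), array([ 496.7, -248.4,   23. ]))]
green [((array([357.7, 369.9]), [346, 355, 25, 32, 616]), array([ 581.2, -348.3,   23. ]))]
white [((array([211.6,  55.6]), [204, 0, 18, 112, 1665]), array([445.7, -20.2,  23. ])), ((array([376.7,  54.1]), [367, 0, 19, 109, 1857]), array([596.8, -25.3,  23. ])), ((array([635.9,  23.7]), [630, 0, 10, 58, 380]), array([927.7,  64.5,  23. ])), ((array([328.1,  30.8]), [313, 17, 32, 29, 715]), array([553.4,  -3. ,  23. ])), ((array([ 1.9, 77.1]), [
[... 294 characters left out ...]
6,   23. ])), ((array([245.1, 306.1]), [230, 283, 31, 51, 653]), array([ 464.5, -267.4,   23. ])), ((array([397. , 306.4]), [382, 283, 30, 51, 637]), array([ 619.8, -270.5,   23. ])), ((array([549.5, 431.4]), [543, 423, 16, 16, 116]), array([ 880.3, -503.5,   23. ])), ((array([482.9, 442.1]), [475, 431, 18, 22, 191]), array([ 763.3, -495.3,   23. ])), ((array([622.2, 464.5]), [584, 433, 56, 47, 1152]), array([1148.6, -686.9,   23. ]))]
blue [((array([569.7, 197.7]), [564, 181, 18, 39, 218]), array([ 813.3, -156.1,   23. ])), ((array([584.5, 199.3]), [578, 188, 15, 22, 144]), array([ 836.1, -157.3,   23. ])), ((array([269.3, 363.2]), [257, 349, 24, 32, 508]), array([ 484.2, -338. ,   23. ]))]
```

View pics/w3.png

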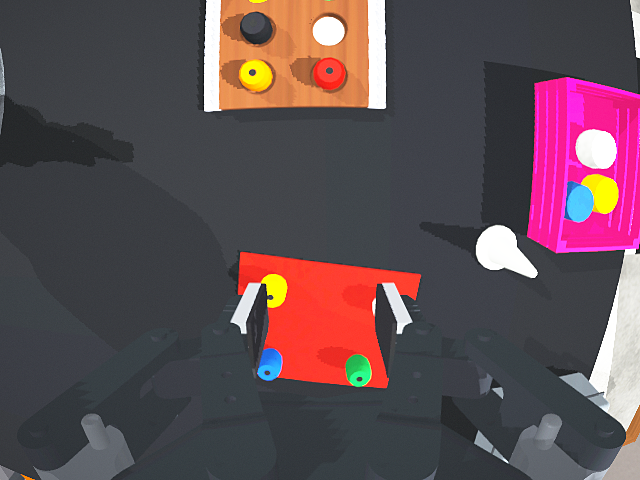

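The wrist estimates of the box origin agree with each other: (520.7, 2.1). Top and side give (522.8, 3), so I'll use the mean. The beads at yellow (275,289), green (358,370) and blue (269,363) match the triangulation within 2 mm. I'll pick white first.

```bash
cat >> h.py <<'E'
BOX=np.array([521.6,2.5]);BE=dict(white=(610,-273),yellow=(494.8,-249.2),green=(582.2,-348.8))
WELL=dict(yellow=(-33,46),green=(33,46),white=(33,0))
def well(n):
    x,y=WELL[n];c,s=np.cos(YAW),np.sin(YAW);return BOX+[c*x-s*y,s*x+c*y]
def rep(r,t):
    s=r.sense();print(t,round(s["time_s"],2),s["tcp_pos"].round(1),s["wrist_force"].round(1),round(s["opening"],1));return s
def pick(r,n):
    x,y=BE[n];r.command_gripper(42)
    r.move_pose([x,y,90],R(YAW))
    f=r.servo_line([x,y,28],130,f_stop=12);rep(r,f"down {n} {f}")
    r.command_gripper(15,40);s=rep(r,"grip")
    assert 26<s["opening"]<30
    r.servo_line([x,y,110],220);return rep(r,"up")
def place(r,n):
    x,y=well(n);print("well",well(n).round(1))
    r.move_pose([x,y,110],R(YAW));r.servo_line([x,y,58],200);r.wait(.15);rep(r,"above")
    f=r.servo_line([x,y,29],40,f_stop=6);s=rep(r,f"placed {f}");return s
def release(r,n):
    x,y=well(n);r.command_gripper(40);z=r.sense()["tcp_pos"][2]
    r.servo_line([x,y,110],200);rep(r,"rel")
E
python3 - <<'E'
from rig import r
from h import *
pick(r,"white");d=r.camera("wrist");cv2.imwrite("pics/w4.png",d["image"][:,:,::-1])
s=place(r,"white");d=r.camera("wrist");cv2.imwrite("pics/w5.png",d["image"][:,:,::-1])
E
```

```text
down white False 9.15 [ 610.4 -273.1   28.9] [0.4 0.6 0.4] 41.9
grip 9.43 [ 610.6 -273.2   29.4] [-1.4  0.1  5.5] 26.2
up 9.96 [ 610.3 -272.9  111.1] [ 0.2 -0.8 -0.9] 25.8
well [554.6   1.9]
above 11.65 [555.3   1.4  59.2] [ 0.1 -0.9 -1. ] 25.7
placed True 12.29 [554.4   1.9  31. ] [0.7 1.4 4.1] 25.6
```

View pics/w5.png

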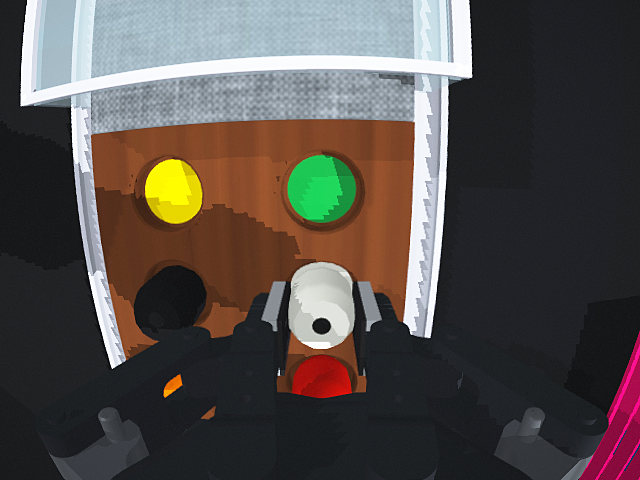

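The white bead at (321,305) is between the pads in its well. It stopped at TCP 31.0, so the foot is at about 5.6 mm, which means it is seated. I'll release it and go on to yellow.

Run:
```python
from rig import r
from h import *
release(r,"white")
pick(r,"yellow")
place(r,"yellow");d=r.camera("wrist");cv2.imwrite("pics/w6.png",d["image"][:,:,::-1])
```

```text
rel 13.18 [554.6   2.2 110.4] [ 0.3 -0.2 -0.1] 40.1
down yellow False 15.03 [ 495.1 -249.    28.4] [ 0.3 -0.4  0.8] 41.9
grip 15.32 [ 495.4 -249.3   29.1] [-0.   1.1  6. ] 25.8Traceback (most recent call last):
  File "<stdin>", line 4, in <module>
  File "h.py", line 39, in pick
    assert 26<s["opening"]<30
           ^^^^^^^^^^^^^^^^^^
AssertionError
```

My opening check was too tight: white also read 25.6 to 26.2 while held. Yellow is gripped, so I'll loosen the check and continue.

```bash
sed -i 's/assert 26</assert 24</' h.py
python3 - <<'E'
from rig import r
from h import *
x,y=BE["yellow"];r.servo_line([x,y,110],220);rep(r,"up")
place(r,"yellow");d=r.camera("wrist");cv2.imwrite("pics/w6.png",d["image"][:,:,::-1])
E
```

```text
up 15.84 [ 495.2 -249.   110.8] [0.8 0.4 0.4] 25.6
well [489.4  49.1]
above 17.54 [490.1  48.7  59.1] [-0.3  0.1 -0.6] 25.4
placed True 18.19 [489.5  49.   30.8] [-0.3  0.5  7.3] 25.7
```

View pics/w6.png

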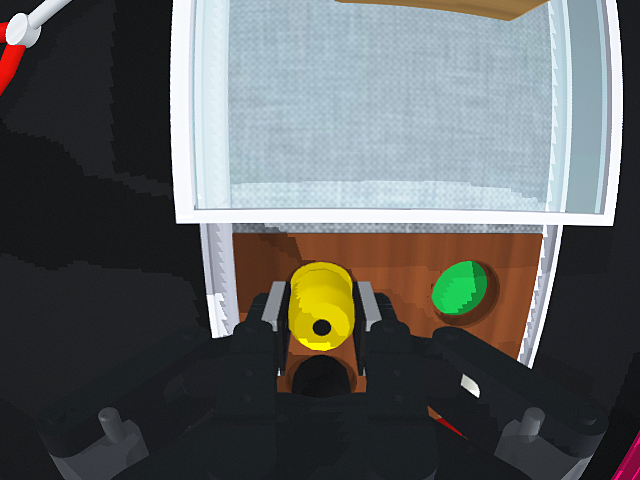

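Yellow at (321,305) is seated in its well. The foot is at 30.8 - 25.1 = 5.7 mm. Green is next, then a check from above.

Run:
```python
from rig import r
from h import *
import pickle
release(r,"yellow")
pick(r,"green")
s=place(r,"green")
if s["tcp_pos"][2]<33:
    release(r,"green")
    r.move_pose([540,-30,230],R(YAW));d=r.camera("wrist");pickle.dump(d,open("dw7.pkl","wb"));t=r.camera("side");pickle.dump(t,open("ds7.pkl","wb"))
else: d=r.camera("wrist")
cv2.imwrite("pics/w7.png",d["image"][:,:,::-1]);
for n,roi in(("yellow",(240,95,300,155)),("green",(305,95,370,155)),("white",(305,150,370,198))):
    b,_=blobs(d["image"],HS[n][0],HS[n][1],roi=roi)
    for q in b: print(n,q,plane(d,q[0],28,True).round(1),well(n).round(1))
rep(r,"end")
```

```text
rel 19.07 [489.4  49.4 110.3] [-0.4  0.7 -1.2] 39.8
down green False 21.43 [ 582.4 -348.9   28.4] [-0.  -0.4  0.7] 42.1
grip 21.72 [ 582.8 -349.1   29.2] [-0.5  0.9  5.1] 25.4
up 22.24 [ 582.5 -348.8  111. ] [ 0.8 -0.2 -0.3] 25.8
well [555.4  47.9]
above 24.27 [556.1  47.6  59.2] [-0.4  0.3 -0.2] 25.5
placed True 24.92 [555.2  47.9  31.2] [-0.6  1.4  8.7] 25.3
rel 25.75 [555.4  48.2 110.3] [-0.6  0.3 -1. ] 40.2
yellow (array([264.2, 127.4]), [247, 112, 35, 32, 852]) [489.7  48.2  28. ] [489.4  49.1]
green (array([336.7, 126. ]), [321, 111, 32, 31, 749]) [554.2  47.5  28. ] [555.4  47.9]
white (array([336.2, 176.1]), [321, 160, 32, 34, 810]) [553.1   2.4  28. ] [554.6   1.9]
end 26.48 [539.7 -29.3 228.9] [0.7 0.6 0.8] 40.1
```

View pics/w7.png

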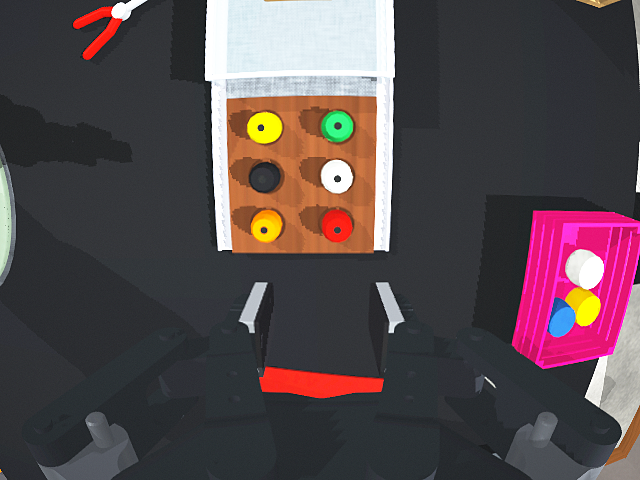

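All three beads stand in their wells: yellow (264,127), green (337,126), white (336,176). They match black, orange and red in appearance and are within 2 mm of the well centres. Now I'll shut the cover.

Run:
```python
from rig import r
from h import *
import pickle
a=YAW+np.pi/2;y=np.array([-np.sin(YAW),np.cos(YAW),0])
p=np.array([525.4,165.3,69])
r.command_gripper(50)
r.move_pose(p+[0,0,60],R(a));print(r.servo_line(p,150,f_stop=15))
r.command_gripper(10,40);s=rep(r,"grip");assert 12<s["opening"]<20
print(r.servo_line(p-y*155,100,f_stop=15));rep(r,"near")
print(r.servo_line(p-y*172,30,f_stop=15));s=rep(r,"shut")
r.command_gripper(45);r.servo_line(s["tcp_pos"]+[0,0,60],200)
rep(r,"released")
r.move_pose([540,60,240],R(YAW))
r.move_pose([400,350,240],R(YAW+np.pi/4))
for n in("top","side"):
    d=r.camera(n);pickle.dump(d,open(f"d9{n}.pkl","wb"));c=d["image"][:,:,::-1]
    c=c[200:300,200:500] if n=="top" else c[150:350,200:500]
    cv2.imwrite(f"pics/{n}9.png",cv2.resize(c,None,fx=2.6,fy=2.6,interpolation=cv2.INTER_CUBIC))
rep(r,"away")
T=pickle.load(open("d9top.pkl","rb"));S=pickle.load(open("d9side.pkl","rb"))
a,_=blobs(T["image"],(10,60,120),(25,255,255),roi=(318,225,338,280));b,_=blobs(S["image"],(10,60,120),(25,255,255),roi=(295,220,380,275),amin=200)
print(a,b)
```

```text
False
grip 28.68 [525.9 165.4  69.9] [-2.   0.2  9.5] 15.0
False
near 30.38 [523.2  10.1  69.9] [-2.2 -0.7 10.3] 14.9
True
shut 30.77 [523.    2.1  70. ] [-0.9  4.8  6.8] 15.3
released 31.62 [523.2   2.2 130.5] [-0.1 -0.6 -1.1] 44.8
away 34.31 [401.  348.8 240.1] [0.  0.5 0.4] 45.1
[(array([328.1, 249.3]), [325, 237, 7, 25, 163])] [(array([328.8, 246.3]), [315, 235, 29, 24, 458])]
```

View pics/top9.png

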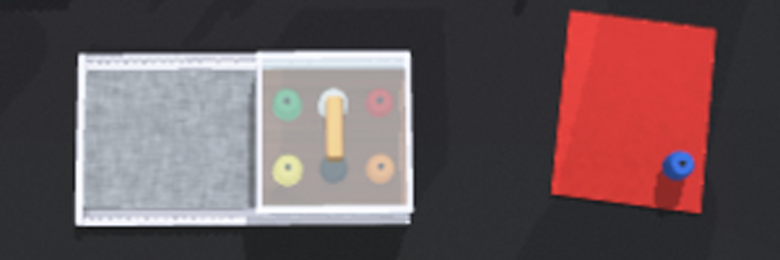

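View pics/side9.png

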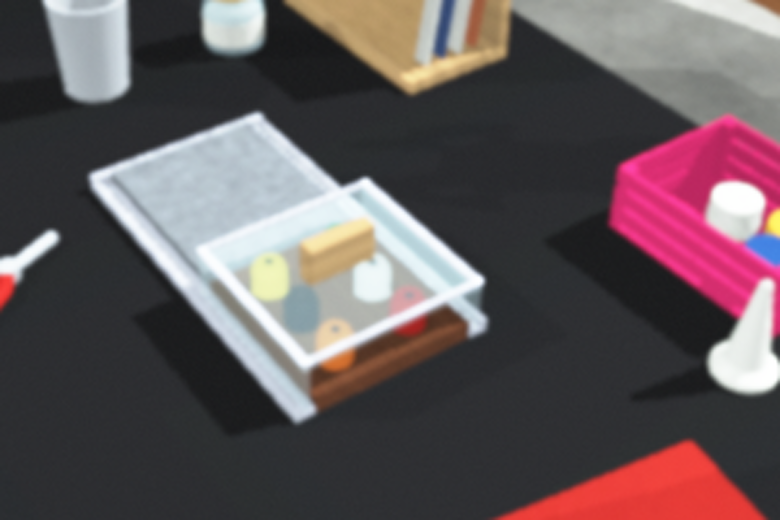

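Run:
```python
from h import *
import pickle
T=pickle.load(open("d9top.pkl","rb"));S=pickle.load(open("d9side.pkl","rb"))
print(tri([ray(T,(328.1,249.3)),ray(S,(328.8,246.3))]))
from rig import r
r.job_done();rep(r,"done")
```

```text
(array([522.13534626,   3.46986436,  63.91537234]), [np.float64(0.12948638408535634), np.float64(0.12948638408553848)])
the job is handed in; nothing more can be done
the job is handed in; nothing more can be done
```

The job is done and handed in after about 34 s of the 72 s allowed. I slid the cover open by its handle, set the white, yellow and green beads down in the wells of their own colour, and slid the cover shut again.

- **Beads:** each one stopped on its well floor, with its foot at about 6 mm. From above, all three stood upright within about 2 mm of the well centres.
- **Cover:** the closing move ended on a force stop with the handle at y = 2.1 mm. The triangulated handle reads y = 3.5 mm and the box origin is about 2.5 mm, so the cover is shut to within about 1 mm. In the last top view its edge lines up with the end of the box.
- **Other things:** by eye in the last pictures, the black, orange, red and blue beads, tumbler, jar, pliers and ring cone look unmoved. I did not re-measure their positions. The arm was parked clear of everything.
- **Checks that failed or disagreed:** my gripper-opening check was too tight and stopped the script once while yellow was already gripped; I loosened it and carried on. The wrist camera and the top and side cameras disagreed by about 2 mm on the box position, so I used the mean.

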